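Park the brass counterweight rod in its cradle, carried level

ROBOT

A 7-joint arm with a two-finger parallel gripper is mounted at the origin on the work surface. World frame = base frame: x ahead of the robot, y to its left, z up, the work surface at z = 0. Lengths are in m, angles in rad, forces in N, time in s.
With the tool pointing down it reaches from about 0.425 to 0.875 m from the base axis. Payload 4.7 kg.
Tool frame: the origin (TCP) lies on the centre line of the jaws, within the pads' length; the fingertips stand ahead of it and the grasp point (between the pads) lies 6 mm ahead of it (bot.tip_reach is the z of the fingertips in the tool frame, in m); z points along the fingers, y is the line along which they close (so a half turn about z gives the same grasp; the last joint's range is limited). The gripper opens to 87 mm and grips with 3 to 60 N. Pads are 19 mm wide; open, the fingers measure 117 mm over their backs; the gripper's body (75 mm by 190 mm) begins 51 mm behind the grasp point.
Start: joints at [-1.32, 0.321, -0.07, 1.45, 0.023, 1.371, -0.057], TCP at [0.153, 0.632, 0.248] pointing down, gripper open.
Joint ranges: [-2.86, 2.86], [-0.3, 2.09], [-1.38, 1.24], [0.06, 2.45], [-1.56, 4.7], [0.09, 2.05], [-2.69, 2.69]. Speed limits (rad/s): [2.57, 2.57, 3.14, 3.14, 3.14, 3.14, 3.14].

INTERFACE

Orientations are given as a unit quaternion [w, x, y, z].
In Python, from rig import sensors, eyes, bot gives the robot as it stands. The module is installed in compiled form; this text tells all that it offers.
- The arm moves only by the tool arm_command, never from a script. Its argument "motion" is a list of rows, each a list of 2 entries, a list of its own where there are three numbers: the shift along the world's x, y, z in cm, then the turn, a rotation vector about the world's x, y, z in rad. A call has 1 to 20 rows; each row shifts and turns the commanded pose from where the row before left it; what a row does not reach is not made up. A row lasts 1/10 s, in which the tool goes at most 50 mm and 8.59 degrees, less where a joint would pass 70% of its speed; a pose out of reach is approached as far as the arm can. A call with a gripper value outside its range is refused whole. "hand" is the finger opening in cm, from 0 to 8.7, set as the call begins (left out, the last holds). The fingers move at their own pace and stop on an object; the grip force is fixed at half the most. Time passes only in rows, so rows that do not move let the fingers close. It gives the time, the measured TCP pose, the force, the opening and the grip force at its end, in the units of the state.
- sensors.observe(): the state, without advancing time (a new reading comes with each control period).
- eyes.capture(name): name is "scene" or "top"; returns (picture, depth): 384x512x3 uint8, blue, green, red; 384x512 float32, m along the optical axis (not along the pixel's ray), 0 where there is no reading.
- eyes.get_calibration(name): a dict with "fx", "fy", "cx", "cy" (pixels), "rvec" (rotation vector, rad) and "tvec" (3), from world to camera coordinates, as OpenCV has them. Camera axes: x right, y down, z forward; pixel columns grow to the right and rows downward; lengths in m; the calibration is good to about 2 mm. A picture is of the moment at which its call begins. get_calibration takes no time and is no camera call.
- bot.job_done(): hands the job in; it is judged then, once.
The state is a dict: "time_s": time; "joints": joint angles; "joint_velocities": joint speeds; "joint_efforts": joint torques, N m; "tcp_pos": TCP position; "orientation": TCP orientation; "force": force on the tool from outside, world axes, zero at the start; "wrist_torque": the same for the moment, N m; "width": opening from 0.0 (shut) to 1.0 (fully open); "gripper_force": force on a finger pad.
Only numpy, scipy, OpenCV 4.12 (cv2) and the standard library are available. Lean on these libraries where they do the work, as an engineer would, in place of code of your own. Each camera call takes 0.05 s, during which the arm holds its last target. There are 200 camera calls.

TASK

Take the counterweight rod with the brass weight (not the black one) by its balance point, which lies on the bare rod close to the weight, lift it clear of the bench, and carry it level to the orange cradle. Lower it until it rests in both saddles, the brass weight in the big V and the rod in the small V, and only then let go. Keep it level all the way, and leave the black-weighted rod and the white slide box where they are.

Things in the scene. Friction and masses are not known exactly. Their poses are not given: they have to be found in the camera images.
- brass_rod_balance (a point): Balance point, on the axis of the loose rod with the BRASS weight (0.6-0.8 kg), lying level, axis 22 mm above the bench. x runs from weight to tail, z up. Along x from this point: brass cylinder, 44 mm diameter, -67 to -33 mm; bare rod, 14 mm diameter, -33 to +167; square 44 mm grey tail block, +167 to +181. Gripped across the rod within 20 mm of this point it carries level.
- cradle_seat (a point): Fixed cradle: orange plate 250 x 90 x 12 mm on the bench, two dark V saddles open upward. The point: where the seated rod's balance point lies, 75 mm above the bench. x from weight to tail, z up. Big V for the weight at x = -50 mm: 26 long, 65 wide, top 3 mm below the point. Small V for the rod at x = +120: 14 long, 51 wide, top 11 mm above it. Between them only the plate, 63 mm below.
- black_rod_balance (a point): Bystander: the other loose rod, the same shape and axes as the brass one but with a BLACK weight; its balance point, 22 mm above the bench. Leave it alone.
- slide_box_centre (a point): Bystander: loose white slide box with a grey band, 80 x 60 x 28 mm high; its centre, 14 mm above the bench. Leave it alone.

How it is judged:
On the way, in this order (a step that is already met when the one before it is completed fails the run):
1. the brass rod is gripped within 30 mm of its balance point and lifted clear of the bench (axis above 90 mm), level within 10 degrees (height (world z) of brass_rod_balance above 0.09 m and distance between the grasp point and brass_rod_balance below 0.03 m and angle between brass_rod_balance's own x axis and vertical between 1.396 and 1.745 rad), for 0.2 s.
2. still between the fingers, it is lowered into the saddles (within 8 mm of seated height, 15 mm along and 10 mm across) (distance between the grasp point and brass_rod_balance below 0.035 m and z of brass_rod_balance in the frame of cradle_seat below 0.008 m and x of brass_rod_balance in the frame of cradle_seat between -0.015 and 0.015 m and y of brass_rod_balance in the frame of cradle_seat between -0.01 and 0.01 m), for 0.05 s.
At the end, for the whole second after the job is handed in: The brass rod lies released in both saddles: its balance point within 15 mm along, 10 mm across and 5 mm in height of the cradle's seat point, its axis within 10 degrees of the cradle's, weight in the big V; the black rod and the slide box are within 20 mm of where they began (x of brass_rod_balance in the frame of cradle_seat between -0.015 and 0.015 m and y of brass_rod_balance in the frame of cradle_seat between -0.01 and 0.01 m and z of brass_rod_balance in the frame of cradle_seat between -0.005 and 0.005 m and angle between the x axis of brass_rod_balance and the x axis of cradle_seat, either way round below 0.175 rad and distance of each of black_rod_balance, slide_box_centre from where it was at the start of the episode below 0.02 m); the robot touches nothing.
It fails at once if the brass rod tips more than 15 degrees out of level (angle between brass_rod_balance's own x axis and vertical below 1.309 rad or angle between brass_rod_balance's own x axis and vertical above 1.833 rad).
It fails at once if the black rod is moved by more than 20 mm (distance of black_rod_balance from where it was at the start of the episode above 0.02 m).
It fails at once if the slide box is moved by more than 20 mm (distance of slide_box_centre from where it was at the start of the episode above 0.02 m).
It also fails if it takes over 43 s, if anything falls off the work surface, if the arm or the gripper's body presses on something with over 40 N, if the wrist force passes 120 N, or if a joint passes its speed limit or range.

## Working session

There is one attempt and no reset: what is moved stays moved. The work goes in short steps, Python scripts to look and compute and a tool call to move; the robot and the scene stay as the last step left them, time stands still between calls to the robot, and variables do not carry over. Pictures are saved under pics/ and viewed, at most 10 in all, crops included, and the job is handed in when it is done.

Besides the shell and the picture viewer there is one more tool, called after "Request:" as name(argument=value, ...), one argument or row to a line, values as JSON. arm_command: Moves the arm, as the interface text tells. Its arguments: {"type":"object","properties":{"motion":{"type":"array"},"hand":{"type":"number"}},"required":["motion"]}

```bash
mkdir -p pics
python3 - <<'E'
from rig import sensors, eyes, bot
import cv2, numpy as np
for n in("top","scene"):
    p,d=eyes.capture(n); cv2.imwrite(f"pics/{n}0.png",p); np.savez(f"{n}0.npz",p=p,d=d)
    print(n,eyes.get_calibration(n))
s=sensors.observe(); print(s['time_s'],s['tcp_pos'],s['orientation'],bot.tip_reach)
E
```

```text
top {'fx': 467.60285864849806, 'fy': 467.60285864849806, 'cx': 257.1857954641099, 'cy': 194.14334517749325, 'rvec': array([ 2.16472181, -2.12838268,  0.18147767]), 'tvec': array([-0.09528103,  0.53534406,  1.08867591])}
scene {'fx': 361.9776788293956, 'fy': 361.9776788293956, 'cx': 255.5235610389471, 'cy': 188.681996978139, 'rvec': array([ 1.28589661,  2.44175012, -0.7604667 ]), 'tvec': array([ 0.36866731, -0.29085655,  1.15336272])}
0.1 [0.15246124 0.6313837  0.24653801] [-3.60433431e-05  1.18118227e-01  9.92999141e-01 -8.87848480e-04] 0.025
```

View pics/top0.png

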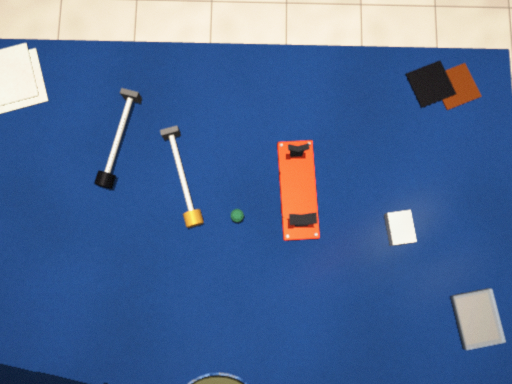

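View pics/scene0.png

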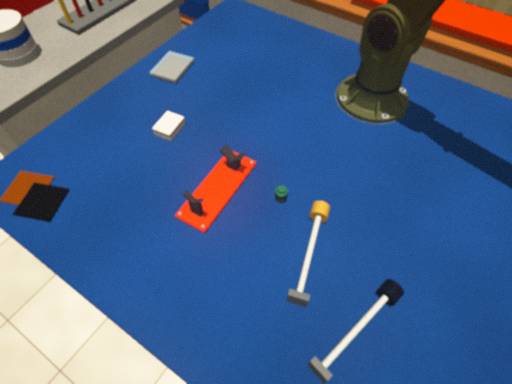

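The top view shows the brass weight at about (194,217) with its tail at (170,132). The black rod runs (105,180)–(130,95). The cradle plate spans (278–320, 140–240), big V at (302,220) and small V at (297,151). The slide box is at (401,227), and an unlisted green ball is at (237,215). The scene view agrees.

```bash
cat > h.py <<'E'
import cv2, numpy as np
from rig import eyes
def cal(n):
    c=eyes.get_calibration(n); R=cv2.Rodrigues(c['rvec'])[0]
    return c,R,-R.T@c['tvec']
def ray(n,uv,z):
    c,R,o=cal(n); uv=np.atleast_2d(uv).astype(float)
    d=np.c_[(uv[:,0]-c['cx'])/c['fx'],(uv[:,1]-c['cy'])/c['fy'],np.ones(len(uv))]@R
    return o+d*((z-o[2])/d[:,2])[:,None]
def cloud(n,d,m):
    c,R,o=cal(n); v,u=np.nonzero(m&(d>0)); z=d[v,u]
    return np.c_[(u-c['cx'])/c['fx']*z,(v-c['cy'])/c['fy']*z,z]@R+o
def big(m,box=None):
    m=m.astype(np.uint8)
    if box: k=np.zeros_like(m); k[box[1]:box[3],box[0]:box[2]]=1; m=m*k
    n,l,s,c=cv2.connectedComponentsWithStats(m); i=1+np.argmax(s[1:,4]); return l==i,c[i]
E
python3 - <<'E'
from h import *
np.set_printoptions(precision=4,suppress=True)
print("cam",cal("top")[2],cal("scene")[2])
for n,bx,rb,tb in(("top",(180,200,210,235),(165,130,200,215),(158,122,184,142)),("scene",(305,195,335,225),(290,212,326,295),(284,285,314,308))):
    f=np.load(n+"0.npz"); p,d=f['p'],f['d']; h=cv2.cvtColor(p,cv2.COLOR_BGR2HSV); H,S,V=[h[...,i] for i in range(3)]
    brass,cb=big((H>10)&(H<32)&(S>110)&(V>90),bx)
    rod,cr=big((S<70)&(V>150),rb)
    tail,ct=big((S<90)&(V>50)&(V<150),tb)
    plate,cp=big((H<10)&(S>150)&(V>150)&(p[...,2]>180),(270,130,330,250) if n=="top" else (165,140,265,240))
    print(n,brass.sum(),rod.sum(),tail.sum(),plate.sum())
    pc=cloud(n,d,brass);print("brass",cb,ray(n,cb,.03),"top z",np.percentile(pc[:,2],[5,50,95]))
    q=np.argwhere(rod)[:,::-1].astype(np.float32); P=ray(n,q,.025)[:,:2].astype(np.float32)
    l=cv2.fitLine(P,cv2.DIST_L2,0,.01,.01).ravel(); t=(P-l[2:])@l[:2]
    print("rod dir",l[:2],np.degrees(np.arctan2(l[1],l[0])),"ends",l[2:]+l[:2]*t.min(),l[2:]+l[:2]*t.max(),np.ptp(t))
    Q=ray(n,np.argwhere(brass)[:,::-1],.03)[:,:2]; tq=(Q-l[2:])@l[:2]; print("brass span",tq.min(),tq.max(),"rod span",t.min(),t.max())
    Q=ray(n,np.argwhere(tail)[:,::-1],.04)[:,:2]; tq=(Q-l[2:])@l[:2]; print("tail span",tq.min(),tq.max(),"ctr",ray(n,ct,.04))
    P=ray(n,np.argwhere(plate)[:,::-1],.012)[:,:2].astype(np.float32); r=cv2.minAreaRect(P); print("plate",r, "z",np.percentile(cloud(n,d,plate)[:,2],[5,50,95]))
    c,R,o=cal(n)
    box=(270,130,330,250) if n=="top" else (165,140,265,240)
    bm=np.zeros(d.shape,bool);bm[box[1]:box[3],box[0]:box[2]]=1
    pc=cloud(n,d,bm); pc=pc[(pc[:,2]>.045)&(pc[:,2]<.1)]
    ax=cv2.boxPoints(r); e=max((ax[1]-ax[0],ax[2]-ax[1]),key=np.linalg.norm); e=e/np.linalg.norm(e); e=e if e[0]>0 else -e
    s=(pc[:,:2]-r[0])@e; y=(pc[:,:2]-r[0])@[-e[1],e[0]]
    print("axis",e,np.degrees(np.arctan2(e[1],e[0])))
    for m in(s<0,s>0): print(" V along",np.percentile(s[m],[3,50,97]),"across",np.percentile(y[m],[3,50,97]),"z",np.percentile(pc[m,2],[50,98]),m.sum())
E
```

```text
cam [ 0.3617 -0.0727  1.1596] [0.9468 0.2013 0.7835]
top 254 468 89 650
brass [192.8425 217.7559] [[0.4781 0.0685 0.03  ]] top z [0.0295 0.0402 0.0448]
rod dir [0.9575 0.2886] 16.772392 ends [0.4972 0.0755] [0.6857 0.1323] 0.19685924
brass span -0.1352921170675938 -0.09812432392462077 rod span -0.096973754 0.099885486
tail span 0.08183054941008068 0.11630723471706708 ctr [[0.6882 0.1318 0.04  ]]
plate ((0.5562970042228699, -0.18726488947868347), (0.24837364256381989, 0.0895722284913063), 4.183470726013184) z [0.0059 0.0114 0.0154]
axis [0.9973 0.073 ] 4.1834707
 V along [-0.0929 -0.0805 -0.0678] across [-0.0311 -0.0042  0.0294] z [0.0599 0.0733] 297
 V along [0.0823 0.0878 0.096 ] across [-0.024  -0.002   0.0232] z [0.0753 0.0867] 162
scene 269 555 245 2190
brass [319.9182 209.7918] [[0.4801 0.0721 0.03  ]] top z [0.0163 0.0389 0.0444]
rod dir [0.957 0.29 ] 16.858458 ends [0.4923 0.0756] [0.6851 0.134 ] 0.2014648
brass span -0.14670635631175236 -0.09096981175569625 rod span -0.10745693 0.094007865
tail span 0.09414459889960088 0.1212596834764354 ctr [[0.6987 0.1385 0.04  ]]
plate ((0.5595053434371948, -0.1830984503030777), (0.24828208982944489, 0.08947502076625824), 4.127876281738281) z [0.0092 0.0118 0.0142]
axis [0.9974 0.072 ] 4.12788
 V along [-0.0951 -0.0797 -0.0683] across [-0.0318 -0.0109  0.0283] z [0.0601 0.0723] 217
 V along [0.0818 0.0912 0.0954] across [-0.0235 -0.0043  0.0211] z [0.0718 0.086 ] 190
```

Request:
arm_command(
  motion=[
    [[1.97,-2.88,0],[0,0,0.028]],
    [[1.97,-2.88,0],[0,0,0.028]],
    [[1.97,-2.88,0],[0,0,0.028]],
    [[1.97,-2.88,0],[0,0,0.028]],
    [[1.97,-2.88,0],[0,0,0.028]],
    [[1.97,-2.88,0],[0,0,0.028]],
    [[1.97,-2.88,0],[0,0,0.028]],
    [[1.97,-2.88,0],[0,0,0.028]],
    [[1.97,-2.88,0],[0,0,0.028]],
    [[1.97,-2.88,0],[0,0,0.028]],
    [[1.97,-2.88,0],[0,0,0.028]],
    [[1.97,-2.88,0],[0,0,0.028]],
    [[1.97,-2.88,0],[0,0,0.028]],
    [[1.97,-2.88,0],[0,0,0.028]],
    [[1.97,-2.88,0],[0,0,0.028]],
    [[1.97,-2.88,0],[0,0,0.028]],
    [[1.97,-2.88,0],[0,0,0.028]],
    [[1.97,-2.88,0],[0,0,0.028]],
    [[1.97,-2.88,0],[0,0,0.028]],
    [[0,0,0],[0,0,0]],
  ],
  hand=8.7,
)

```text
time_s: 2.1
tcp_pos: [0.5286, 0.0789, 0.2474]
orientation: [0.0, -0.143, 0.99, -0.002]
force: [0.2, 0.7, 0.1]
width: 1.0
gripper_force: 0.0
```

Request:
arm_command(
  motion=[
    [[0,0.6,-3],[0,0,0.006]],
    [[0,0,-3.5],[0,0,0]],
    [[0,0,-3.5],[0,0,0]],
    [[0,0,-2],[0,0,0]],
    [[0,0,0],[0,0,0]],
    [[0,0,0],[0,0,0]],
  ],
)

```text
time_s: 2.7
tcp_pos: [0.5267, 0.0911, 0.1278]
orientation: [-0.0, -0.15, 0.989, 0.0]
force: [0.7, -0.2, 0.1]
width: 0.999
gripper_force: 0.0
```

Run:
```python
from h import *
from rig import sensors
s=sensors.observe();print(s['tcp_pos'],s['joints'],s['orientation'])
a,_=eyes.capture("scene");b,_=eyes.capture("top")
r=lambda x:cv2.resize(x,None,fx=2,fy=2)
cv2.imwrite("pics/c1.png",np.hstack([cv2.resize(a[130:320,230:400],None,fx=2.35,fy=2.35),cv2.resize(b[120:310,130:300],None,fx=2.35,fy=2.35)])[:600,:800])
```

```text
[0.52666219 0.09111617 0.1278291 ] [-0.64178853  0.17765028  0.46296447  1.89826385 -0.08939287  1.08606436
  1.72910014] [-1.83626583e-04 -1.50261726e-01  9.88646236e-01  2.73806299e-05]
```

View pics/c1.png

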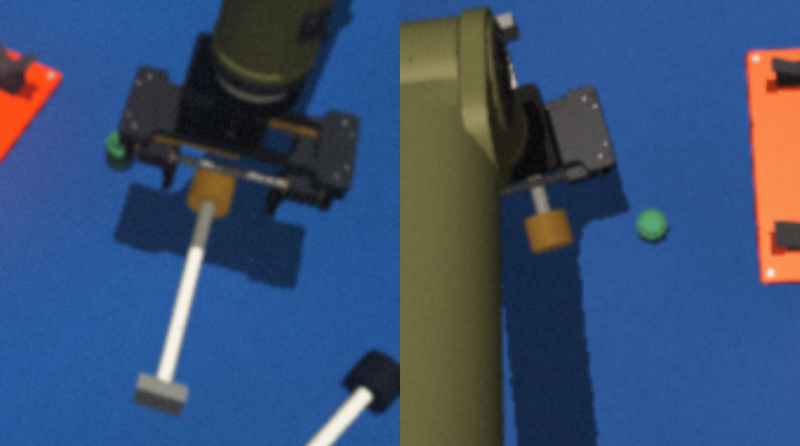

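The crop shows the open gripper above the rod near the brass weight, jaws straddling it. The tail is at (160,390) in the left half and nothing is near the fingers. I'll correct y by -6 mm and go down.

Request:
arm_command(
  motion=[
    [[0,-0.6,-2.5],[0,0,0]],
    [[0,0,-2.5],[0,0,0]],
    [[0,0,-2],[0,0,0]],
    [[0,0,-1.5],[0,0,0]],
    [[0,0,-1],[0,0,0]],
    [[0,0,-0.3],[0,0,0]],
    [[0,0,0],[0,0,0]],
    [[0,0,0],[0,0,0]],
  ],
)

```text
time_s: 3.6
tcp_pos: [0.5276, 0.0848, 0.0304]
orientation: [0.001, -0.15, 0.989, 0.0]
force: [0.5, -0.0, 0.2]
width: 1.003
gripper_force: 0.0
```

Request:
arm_command(
  motion=[
    [[0,0,0],[0,0,0]],
    [[0,0,0],[0,0,0]],
    [[0,0,0],[0,0,0]],
    [[0,0,0],[0,0,0]],
    [[0,0,0],[0,0,0]],
    [[0,0,0],[0,0,0]],
    [[0,0,0],[0,0,0]],
    [[0,0,0],[0,0,0]],
    [[0,0,0],[0,0,0]],
    [[0,0,0],[0,0,0]],
  ],
  hand=0,
)

```text
time_s: 4.6
tcp_pos: [0.5268, 0.0847, 0.0296]
orientation: [-0.0, -0.15, 0.989, 0.0]
force: [0.6, -0.0, 0.5]
width: 0.172
gripper_force: 0.0
```

Request:
arm_command(
  motion=[
    [[0,0,0],[0,0,0]],
    [[0,0,0],[0,0,0]],
    [[0,0,0],[0,0,0]],
    [[0,0,0],[0,0,0]],
  ],
)

```text
time_s: 5.0
tcp_pos: [0.5267, 0.0849, 0.0296]
orientation: [-0.0, -0.15, 0.989, 0.0]
force: [-0.3, 1.0, 0.4]
width: 0.149
gripper_force: 30.0
```

Request:
arm_command(
  motion=[
    [[0,0,0.5],[0,0,0]],
    [[0,0,1],[0,0,0]],
    [[0,0,1],[0,0,0]],
    [[0,0,0],[0,0,0]],
    [[0,0,0],[0,0,0]],
  ],
)

```text
time_s: 5.5
tcp_pos: [0.527, 0.0847, 0.055]
orientation: [0.0, -0.15, 0.989, 0.0]
force: [-1.4, 0.3, -7.2]
width: 0.152
gripper_force: 30.0
```

Run:
```python
from h import *
from rig import sensors
s=sensors.observe();print(s['tcp_pos'],s['force'],s['wrist_torque'],s['gripper_force'],s['width'])
a,d=eyes.capture("scene");np.savez("s2.npz",p=a,d=d)
cv2.imwrite("pics/c2.png",cv2.resize(a[150:320,250:400],None,fx=3.5,fy=3.5))
```

```text
[0.52704128 0.08473688 0.05501168] [-1.35681072  0.32667002 -7.16643197] [ 6.68084317e-03 -8.57627808e-03  2.96308629e-05] 29.99305933713913 0.15246871791661634
```

View pics/c2.png

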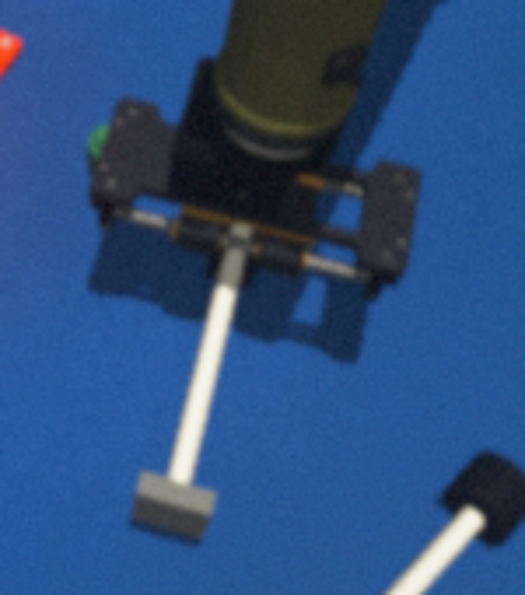

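The crop shows the rod gripped by the jaws and hanging level, tail at (175,505). The wrist carries 7.2 N with almost no moment, so the grip is at the balance point. Next I'll lift it and carry it over.

Request:
arm_command(
  motion=[
    [[0,0,1.5],[0,0,0]],
    [[0,0,2],[0,0,0]],
    [[0,0,2],[0,0,0]],
    [[0,0,2],[0,0,0]],
    [[0,0,2],[0,0,0]],
    [[0,0,1],[0,0,0]],
    [[0,0,0],[0,0,0]],
    [[0,0,0],[0,0,0]],
    [[0,0,0],[0,0,0]],
    [[0,0,0],[0,0,0]],
  ],
)

```text
time_s: 6.55
tcp_pos: [0.5261, 0.0845, 0.1585]
orientation: [-0.001, -0.15, 0.989, -0.0]
force: [0.2, 0.2, -5.8]
width: 0.151
gripper_force: 30.0
```

Request:
arm_command(
  motion=[
    [[0,-0.8,0],[0,0,-0.008]],
    [[0,-1.6,0],[0,0,-0.014]],
    [[0,-1.6,0],[0,0,-0.014]],
    [[0,-1.6,0],[0,0,-0.014]],
    [[0,-1.6,0],[0,0,-0.014]],
    [[0,-1.6,0],[0,0,-0.014]],
    [[0,-1.6,0],[0,0,-0.014]],
    [[0,-1.6,0],[0,0,-0.014]],
    [[0,-1.6,0],[0,0,-0.014]],
    [[0,-1.6,0],[0,0,-0.014]],
    [[0,-1.6,0],[0,0,-0.014]],
    [[0,-1.6,0],[0,0,-0.014]],
    [[0,-1.6,0],[0,0,-0.014]],
    [[0,-1.6,0],[0,0,-0.014]],
    [[0,-1.6,0],[0,0,-0.014]],
    [[0,-1.6,0],[0,0,-0.014]],
    [[0,-1.6,0],[0,0,-0.012]],
    [[0,-0.8,0],[0,0,0]],
    [[0,0,0],[0,0,0]],
    [[0,0,0],[0,0,0]],
  ],
)

```text
time_s: 8.55
tcp_pos: [0.5269, -0.1867, 0.1594]
orientation: [-0.0, -0.036, 0.999, 0.0]
force: [-0.2, 0.2, -6.9]
width: 0.147
gripper_force: 30.0
```

Request:
arm_command(
  motion=[
    [[0,0,0],[0,0,0]],
    [[0,0,0],[0,0,0]],
    [[0,0,0],[0,0,0]],
  ],
)

```text
time_s: 8.85
tcp_pos: [0.527, -0.1866, 0.1596]
orientation: [0.0, -0.036, 0.999, 0.0]
force: [0.2, -0.4, -7.3]
width: 0.153
gripper_force: 30.0
```

Run:
```python
from h import *
from rig import sensors
np.set_printoptions(precision=4,suppress=True)
s=sensors.observe();print(s['time_s'],s['tcp_pos'],s['orientation'],s['force'],s['wrist_torque'],s['gripper_force'],s['width'])
a,d=eyes.capture("scene");b,e=eyes.capture("top");np.savez("s3.npz",a=a,d=d,b=b,e=e)
k=lambda x:cv2.resize(x,(400,400))
cv2.imwrite("pics/c3.png",np.hstack([k(a[80:260,150:330]),k(b[100:280,220:400])]))
```

```text
8.85 [ 0.527  -0.1866  0.1596] [ 0.0001 -0.0362  0.9993  0.0002] [ 0.2368 -0.4454 -7.3149] [ 0.0154  0.0245 -0.0256] 29.99304950237274 0.15284326207871132
```

View pics/c3.png

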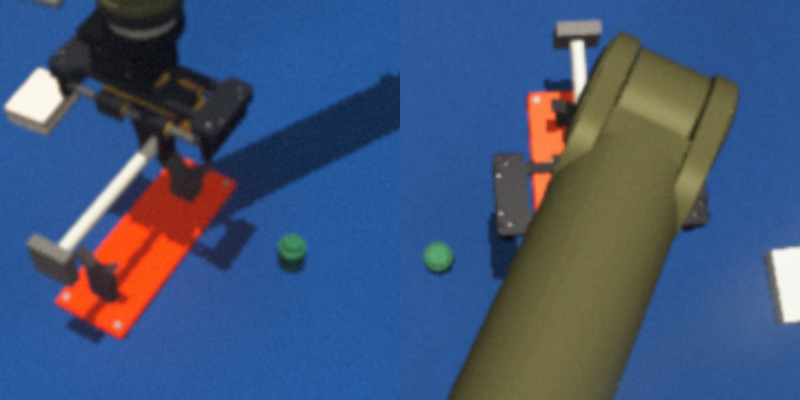

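The views show the rod level over the cradle: tail at (55,255) left and (578,33) right, small V below it, slide box clear. A quick check of the rod line against the cradle before lowering.

Run:
```python
from h import *
np.set_printoptions(precision=4,suppress=True)
f=np.load("s3.npz"); e=np.array([.9974,.0725]); nrm=np.array([-e[1],e[0]])
for n,p,bx,ctr in(("scene",f['a'],(170,140,222,197),(.5595,-.1831)),("top",f['b'],(291,115,312,150),(.5563,-.1873))):
    h=cv2.cvtColor(p,cv2.COLOR_BGR2HSV)
    m,_=big((h[...,1]<80)&(h[...,2]>140),bx)
    P=ray(n,np.argwhere(m)[:,::-1],.153)[:,:2]; seat=np.array(ctr)-.031*e
    l=cv2.fitLine(P.astype(np.float32),cv2.DIST_L2,0,.01,.01).ravel(); s=(P-seat)@e
    print(n,m.sum(),"seat",seat,"along",s.min(),s.max(),"across at mean",((P-seat)@nrm).mean(),"angle",np.degrees(np.arctan(l[1]/l[0])))
```

```text
scene 411 seat [ 0.5286 -0.1853] along 0.019020655508717416 0.16784614496999184 across at mean -0.0015109446420558358 angle 3.377217
top 157 seat [ 0.5254 -0.1895] along 0.1068901581850816 0.1691994398142721 across at mean 0.0014482136082125479 angle 1.1124966
```

Request:
arm_command(
  motion=[
    [[0,0,-1],[0,0,0]],
    [[0,0,-1.5],[0,0,0]],
    [[0,0,-1.5],[0,0,0]],
    [[0,0,-1.5],[0,0,0]],
    [[0,0,-1],[0,0,0]],
    [[0,0,-0.4],[0,0,0]],
    [[0,0,-0.2],[0,0,0]],
    [[0,0,0],[0,0,0]],
    [[0,0,0],[0,0,0]],
    [[0,0,0],[0,0,0]],
  ],
)

```text
time_s: 9.95
tcp_pos: [0.5273, -0.1875, 0.0892]
orientation: [0.001, -0.036, 0.999, -0.0]
force: [-0.2, -0.1, -6.4]
width: 0.149
gripper_force: 30.0
```

Request:
arm_command(
  motion=[
    [[0,0,-0.2],[0,0,0]],
    [[0,0,-0.1],[0,0,0]],
    [[0,0,-0.1],[0,0,0]],
    [[0,0,-0.1],[0,0,0]],
    [[0,0,0],[0,0,0]],
    [[0,0,0],[0,0,0]],
    [[0,0,0],[0,0,0]],
  ],
)

```text
time_s: 10.65
tcp_pos: [0.527, -0.1877, 0.0837]
orientation: [0.0, -0.036, 0.999, -0.0]
force: [0.6, -0.7, -6.4]
width: 0.147
gripper_force: 30.0
```

Request:
arm_command(
  motion=[
    [[0,0,-0.1],[0,0,0]],
    [[0,0,0],[0,0,0]],
    [[0,0,0],[0,0,0]],
    [[0,0,0],[0,0,0]],
  ],
)

```text
time_s: 11.05
tcp_pos: [0.5272, -0.1881, 0.0832]
orientation: [0.001, -0.035, 0.999, -0.0]
force: [1.8, -4.1, -0.7]
width: 0.153
gripper_force: 30.0
```

Request:
arm_command(
  motion=[
    [[0,0,-0.1],[0,0,0]],
    [[0,0,0],[0,0,0]],
    [[0,0,0],[0,0,0]],
    [[0,0,0],[0,0,0]],
  ],
)

```text
time_s: 11.45
tcp_pos: [0.5273, -0.1885, 0.0826]
orientation: [0.001, -0.035, 0.999, -0.001]
force: [-1.3, -4.8, 5.4]
width: 0.152
gripper_force: 30.0
```

Request:
arm_command(
  motion=[
    [[0,-0.1,0],[0,0,0]],
    [[0,-0.05,0],[0,0,0]],
    [[0,0,0],[0,0,0]],
    [[0,0,0],[0,0,0]],
  ],
)

```text
time_s: 11.85
tcp_pos: [0.5273, -0.1887, 0.0825]
orientation: [0.001, -0.036, 0.999, 0.0]
force: [-1.8, -2.2, 5.4]
width: 0.148
gripper_force: 30.0
```

Run:
```python
from h import *
from rig import sensors
np.set_printoptions(precision=4,suppress=True)
s=sensors.observe();print(s['time_s'],s['tcp_pos'],s['force'],s['wrist_torque'])
a,d=eyes.capture("scene")
cv2.imwrite("pics/c4.png",cv2.resize(a[110:260,150:330],(720,600)))
```

```text
11.85 [ 0.5273 -0.1887  0.0825] [-1.7507 -2.247   5.4219] [-0.4046  0.5031  0.0752]
```

View pics/c4.png

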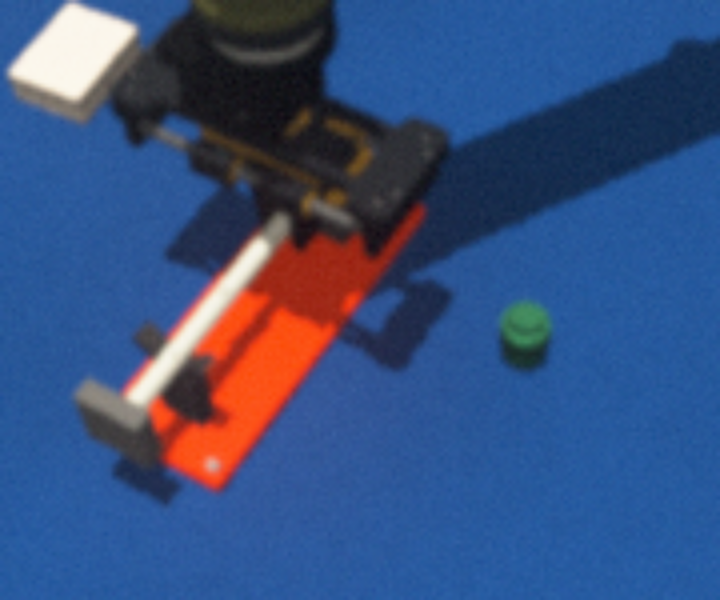

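The crop shows the rod lying in the small V (at about (180,370)), tail overhanging at (115,415). The weight is under the gripper in the big V. The wrist now reads an upward force, so the rod is supported and I'll release it and retreat straight up.

Request:
arm_command(
  motion=[
    [[0,0,0],[0,0,0]],
    [[0,0,0],[0,0,0]],
    [[0,0,0],[0,0,0]],
    [[0,0,0],[0,0,0]],
    [[0,0,0],[0,0,0]],
    [[0,0,0],[0,0,0]],
    [[0,0,0],[0,0,0]],
    [[0,0,0],[0,0,0]],
    [[0,0,0],[0,0,0]],
    [[0,0,0],[0,0,0]],
  ],
  hand=7,
)

```text
time_s: 12.9
tcp_pos: [0.5268, -0.1889, 0.0816]
orientation: [0.0, -0.036, 0.999, 0.0]
force: [0.3, 0.6, 0.3]
width: 0.798
gripper_force: 0.0
```

Request:
arm_command(
  motion=[
    [[0,0,1],[0,0,0]],
    [[0,0,2],[0,0,0]],
    [[0,0,2],[0,0,0]],
    [[0,0,3],[0,0,0]],
    [[0,0,3],[0,0,0]],
    [[0,0,2],[0,0,0]],
    [[-1,-2,0],[0,0,0]],
    [[-1,-3,0],[0,0,0]],
    [[-1,-3,0],[0,0,0]],
    [[-1,-3,0],[0,0,0]],
    [[-1,-3,0],[0,0,0]],
    [[-1,-3,0],[0,0,0]],
    [[0,-2,0],[0,0,0]],
    [[0,0,0],[0,0,0]],
    [[0,0,0],[0,0,0]],
    [[0,0,0],[0,0,0]],
  ],
)

```text
time_s: 14.5
tcp_pos: [0.4676, -0.3773, 0.2117]
orientation: [0.0, -0.037, 0.999, 0.001]
force: [-0.2, 0.7, -0.3]
width: 0.804
gripper_force: 0.0
```

Run:
```python
from h import *
from rig import sensors
s=sensors.observe();print(s['time_s'],s['tcp_pos'],s['force'],s['width'])
a,d=eyes.capture("scene");b,_=eyes.capture("top")
k=lambda x:cv2.resize(x,(400,400))
cv2.imwrite("pics/c5.png",np.hstack([k(a[110:260,150:300]),k(b[110:260,220:370])]))
h=cv2.cvtColor(b,cv2.COLOR_BGR2HSV);m,_=big((h[...,1]<80)&(h[...,2]>140),(280,140,318,225))
P=ray("top",np.argwhere(m)[:,::-1],.078)[:,:2];e=np.array([.9974,.0725]);q=P-[.5254,-.1895]
print(m.sum(),"along",(q@e).min(),(q@e).max(),"across",(q@[-e[1],e[0]]).mean())
```

```text
14.5 [ 0.46756241 -0.37729923  0.21167115] [-0.2378362   0.71800511 -0.28061552] 0.8043971971603651
406 along -0.02980278367671312 0.1391250508855334 across -0.00028483383297746426
```

View pics/c5.png

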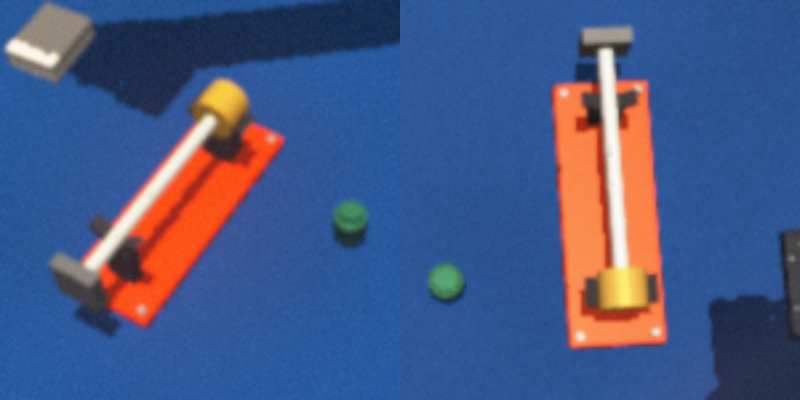

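The crop shows the brass weight centred in the big V (right (623,288)) and the rod in the small V (right (608,100)). Its measured position is about 3 mm off along and under 1 mm across, and the robot is clear.

```bash
python3 -c "
from rig import bot
print(bot.job_done())"
```

```text
the job is handed in; nothing more can be done
None
```

The brass rod rests released in both saddles, about 3 mm off along and under 1 mm across by the top camera; the arm never came near the black rod or the slide box, and the job is handed in (no verdict was returned).

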